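Break the seized ball valve loose and open it

TASK

Three white plastic ball valves stand bolted in their test cradles on the bench. The one with the green handle is closed and stuck: break it loose with a short firm anticlockwise twist (seen from above), then turn its handle on, freely now, until the valve is fully open with the handle in line with its pipe, and let go. Leave the blue and yellow handles as they are.

Things in the scene. Friction and masses are not known exactly. Their poses are not given: they have to be found in the camera images.
- green_handle (a joint): Angle of the green handle about its vertical stem, rad: 0 = closed (square across the pipe, stop), 1.57 = fully open (in line with the pipe, stop); grows anticlockwise seen from above. Starts at 0 to 0.04. Stuck: the first 0.25 rad need up to about 0.25 N m, then a detent lets go and it turns freely (about 0.04 N m) and stays where left.
- green_grip (a point): Grip point of the green handle: on the stem axis, mid-length, 151 mm above the table, 11 mm below the handle's top. The handle is a plain bar 100 mm long, 14 mm thick, 28 mm high (underside 134 mm above the table). x runs along the bar, y across it, z up; turns with the handle. Under the bar: a 13 mm stem, then from 120 mm down the round white bonnet, 60 mm across.
- blue_tip (a point): End of the blue handle of another valve, to be left alone, at any angle; 50 mm from its stem, 151 mm above the table. All three valves are alike and fixed: white pipe body, two flanges 115 mm across (tops 132 mm above the table, 69 to 85 mm from the stem along the pipe), on a steel plate 220 x 110 mm; stems at least 200 mm apart.
- yellow_tip (a point): End of the yellow handle of the third valve, same shape and size, to be left alone, at any angle; 50 mm from its stem, 151 mm above the table.
Mind the look-alikes: they are no part of the job. What is shaped like the part that bears green_handle but orange is not meant.

How it is judged:
On the way:
1. the green handle has been broken loose (turned past 0.5 rad) (value of joint green_handle above 0.5 rad), for 0.05 s.
At the end, for the whole second after the job is handed in: The green handle is within 15 degrees of fully open (in line with its pipe) and at rest (value of joint green_handle above 1.31 rad and velocity of joint green_handle between -0.1 and 0.1 rad/s); the robot touches nothing.
It fails at once if the blue handle was turned (its end moved more than 15 mm) (distance of blue_tip from where it was at the start of the episode above 0.015 m).
It fails at once if the yellow handle was turned (its end moved more than 15 mm) (distance of yellow_tip from where it was at the start of the episode above 0.015 m).
It also fails if it takes over 32 s, if anything falls off the work surface, if the arm or the gripper's body presses on something with over 40 N, if the wrist force passes 120 N, or if a joint passes its speed limit or range.

ROBOT

A 6-joint arm with a two-finger parallel gripper is mounted at the origin on the work surface. World frame = base frame: x ahead of the robot, y to its left, z up, the work surface at z = 0. Lengths are in m, angles in rad, forces in N, time in s.
With the tool pointing down it reaches from about 0.425 to 0.95 m from the base axis. Payload 3.5 kg.
Tool frame: the origin (TCP) lies at the very end of the fingers, on their centre line; the grasp point (between the pads) lies 19 mm behind it; x points along the fingers, z is the direction in which the jaws open and shut, and the axes are right-handed (so a half turn about x gives the same grasp; the last joint's range is limited). The gripper opens to 85 mm and grips with 20 to 120 N. Pads are 22 mm wide; open, the fingers measure 114 mm over their backs; the gripper's body (76 mm by 85 mm) begins 54 mm behind the grasp point. The pads swing forward as they close: fully open they stand 13 mm farther back than shut.
Start: joints at [0.951, 0.286, 1.577, -0, 1.279, -0.15], TCP at [0.306, 0.602, 0.231] pointing down, gripper open.
Joint ranges: [-2.77, 2.77], [-0.9, 2.22], [0.21, 2.48], [-1.53, 4.67], [0.24, 2.81], [-2.84, 2.84]. Speed limits (rad/s): [2.79, 2.79, 3.14, 3.14, 3.14, 3.14].

INTERFACE

Orientations are given as a 3x3 rotation matrix whose columns are the frame's x, y, z axes.
In Python, from bench import manip, vision gives the robot as it stands.
- The arm moves only by the shell command python3 -m handwheel 'ROWS' [OPENING] [FORCE]. ROWS is JSON, a list of rows, each a list of 6 numbers: the shift along the world's x, y, z in cm, then the turn, a rotation vector about the world's x, y, z in degrees. A call has 1 to 20 rows; each row shifts and turns the commanded pose from where the row before left it; what a row does not reach is not made up. A row lasts 1/12 s, in which the tool goes at most 41.7 mm and 7.16 degrees, less where a joint would pass 70% of its speed; a pose out of reach is approached as far as the arm can. A call is refused whole if a number of a shift passes 4.17 or a number of a turn 7.16, either way. A call with a gripper value outside its range is refused whole. OPENING is the opening in per cent of the stroke, from 0 (shut) to 100 (fully open), set as the call begins (- or left out, the last holds). The fingers move at their own pace and stop on an object; FORCE is the grip in N (left out, the last holds). Time passes only in rows, so rows that do not move let the fingers close. It gives the time, the measured TCP pose, the force and the opening at its end, in the units of the state.
- manip.get_state(): the state, without advancing time (a new reading comes with each control period).
- vision.read_camera(name): name is "scene" or "side" or "wrist"; returns the picture (480x640x3 uint8, blue, green, red); there is no depth.
- vision.camera_params(name): a dict with "fx", "fy", "cx", "cy" (pixels), "cam_to_world" (4x4, takes a point from camera to world coordinates). Camera axes: x right, y down, z forward; pixel columns grow to the right and rows downward; lengths in m; the calibration is good to about 2 mm. A picture is of the moment at which its call begins: read the wrist's pose just before it. camera_params takes no time and is no camera call; for the wrist camera it gives the pose at the moment of the call.
- manip.job_done(): hands the job in, once; it reports no verdict.
The state is a dict: "t": time; "joint_pos": joint angles; "qd": joint speeds; "tau": joint torques, N m; "tool_pos": TCP position; "ee_rot": TCP orientation; "force": force on the tool from outside, world axes, zero at the start; "torque": the same for the moment, N m; "opening": finger opening in m.
Only numpy, scipy, OpenCV 4.12 (cv2) and the standard library are available. Lean on these libraries where they do the work, as an engineer would, in place of code of your own. Each camera call takes 0.05 s, during which the arm holds its last target. There are 200 camera calls.

## Working session

There is one attempt and no reset: what is moved stays moved. The work goes in short steps, Python scripts to look and compute and a shell command to move; the robot and the scene stay as the last step left them, time stands still between calls to the robot, and variables do not carry over. Pictures are saved under pics/ and viewed, about 8 in all and at most 12, crops included, and the job is handed in when it is done.

```bash
mkdir -p pics; cat > h.py <<'E'
import numpy as np, cv2
from bench import manip, vision
def ray(P,uv,z):
    T=np.array(P["cam_to_world"]);d=T[:3,:3]@np.array([(uv[0]-P["cx"])/P["fx"],(uv[1]-P["cy"])/P["fy"],1]);o=T[:3,3]
    return o+d*(z-o[2])/d[2]
def proj(P,p):
    T=np.linalg.inv(np.array(P["cam_to_world"]));c=T[:3,:3]@p+T[:3,3]
    return P["fx"]*c[0]/c[2]+P["cx"],P["fy"]*c[1]/c[2]+P["cy"]
def mask(im,lo,hi):
    h=cv2.cvtColor(im,cv2.COLOR_BGR2HSV);return cv2.inRange(h,(lo,90,50),(hi,255,255))
E
python3 - <<'E'
from h import *
s=manip.get_state();print(s)
for n in("scene","side"):
    P=vision.camera_params(n);im=vision.read_camera(n);cv2.imwrite(f"pics/{n}0.png",im)
    print(n,np.array(P["cam_to_world"])[:3].round(2).tolist(),P["fx"])
    for c,lo,hi in(("green",42,85),("blue",95,130),("yellow",22,36),("orange",5,18)):
        cs,_=cv2.findContours(mask(im,lo,hi),0,2)
        for k in cs:
            if cv2.contourArea(k)>60:
                r=cv2.minAreaRect(k);b=cv2.boxPoints(r);m=((b[0]+b[1])/2,)
                print(c,cv2.contourArea(k),np.round(r[0]),np.round(r[1]),r[2],ray(P,r[0],.15).round(3))
E
```

```text
{'t': 0.0, 'joint_pos': array([ 9.51033856e-01,  2.87155569e-01,  1.57817364e+00,  1.63122722e-05,
        1.27860891e+00, -1.49988483e-01]), 'qd': array([ 0.00157948,  0.00084721,  0.0014853 ,  0.00032761,  0.00093233,
       -0.00115377]), 'tau': array([ 1.12697329e-03, -4.05970645e+01, -2.92634547e+01, -7.05614639e-05,
        5.61677531e-03, -1.20462241e-05]), 'tool_pos': array([0.30513945, 0.6013555 , 0.22995573]), 'ee_rot': array([[-1.37506021e-03, -8.91668237e-01,  4.52687381e-01],
       [-1.90017435e-03,  4.52689321e-01,  8.91666287e-01],
       [-9.99997249e-01,  3.65909885e-04, -2.31680018e-03]]), 'force': array([ 0.48601962, -0.844535  , -0.25822428]), 'torque': array([ 0.00786366,  0.01838598, -0.07003885]), 'opening': 0.08523897978913571}
scene [[0.23, 0.72, -0.66, 1.09], [0.97, -0.17, 0.15, -0.14], [-0.01, -0.68, -0.74, 0.85]] 509.2491158145758
green 524.5 [467. 257.] [12. 52.] 64.79887390136719 [0.556 0.243 0.15 ]
green 440.5 [434. 155.] [12. 44.] 77.47119140625 [0.264 0.295 0.15 ]
blue 77.5 [456. 319.] [ 8. 17.] 12.094757080078125 [0.678 0.17  0.15 ]
blue 102.5 [430.
[... 2393 characters left out ...]
40.0 [160.  20.] [50. 82.] 80.53767395019531 [0.994 1.945 0.15 ]
blue 3595.0 [55. 31.] [64. 79.] 80.53767395019531 [0.531 2.03  0.15 ]
yellow 701.5 [374. 198.] [15. 53.] 80.21759033203125 [0.532 0.005 0.15 ]
yellow 5816.0 [152.  89.] [ 60. 198.] 79.41836547851562 [0.499 0.917 0.15 ]
yellow 796.5 [264.  63.] [49. 21.] 86.42366790771484 [0.92  0.938 0.15 ]
yellow 449.0 [30. 16.] [32. 61.] 90.0 [0.547 2.516 0.15 ]
orange 5205.0 [ 27. 402.] [153.  54.] 90.0 [-0.082 -0.074  0.15 ]
orange 60.5 [542. 236.] [24.  5.] 11.309932708740234 [ 0.647 -0.264  0.15 ]
orange 125533.0 [320. 256.] [447. 639.] 90.0 [ 0.339 -0.069  0.15 ]
orange 1383.0 [207.  38.] [ 19. 173.] 79.73485565185547 [0.964 1.425 0.15 ]
```

View pics/scene0.png

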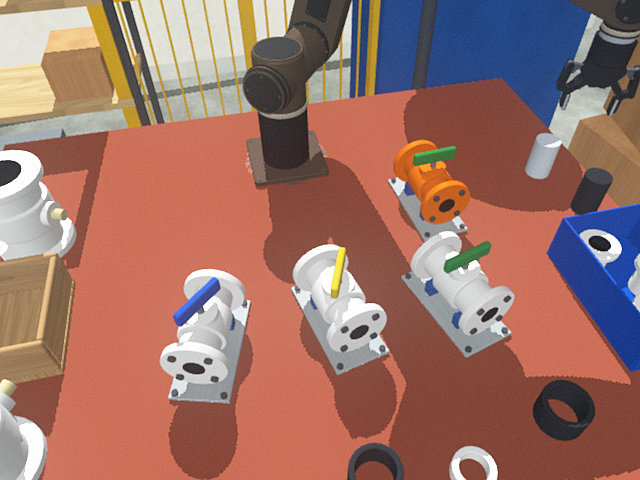

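View pics/side0.png

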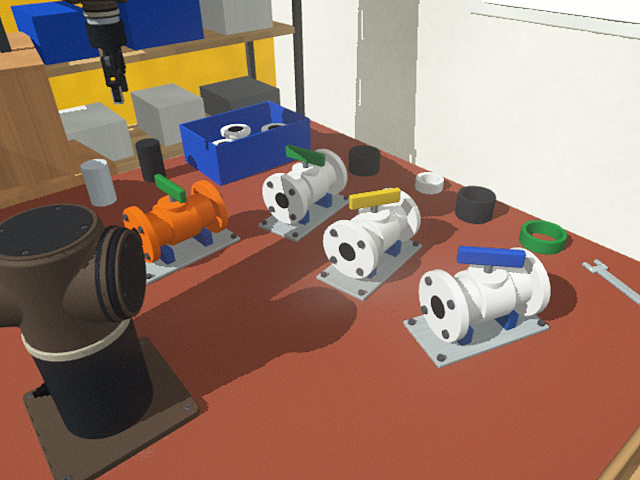

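The scene view shows the target green handle on a white body at about (467,257), with the orange look-alike at (434,155). The side view shows the target at (305,155). I'll work out the bar direction and the yaw needed.

```bash
cat >> h.py <<'E'
def bar(P,im,near,z=.155,lo=42,hi=85):
    cs,_=cv2.findContours(mask(im,lo,hi),0,2)
    k=min((c for c in cs if cv2.contourArea(c)>60),key=lambda c:np.hypot(*(np.array(cv2.minAreaRect(c)[0])-near)))
    q=np.array([ray(P,p[0],z)[:2] for p in k],np.float32)
    vx,vy,_,_=cv2.fitLine(q,cv2.DIST_L2,0,.01,.01).ravel()
    t=q@np.array([vx,vy]);return np.array(cv2.minAreaRect(q)[0]),np.degrees(np.arctan2(vy,vx)),np.ptp(t)
E
python3 - <<'E'
from h import *
for n,c in(("scene",(467,257)),("side",(305,155))):
    P=vision.camera_params(n);print(n,bar(P,cv2.imread(f"pics/{n}0.png"),c))
P=vision.camera_params("wrist");s=manip.get_state();T=np.array(P["cam_to_world"])
print((s["ee_rot"].T@(T[:3,3]-s["tool_pos"])).round(3),(s["ee_rot"].T@T[:3,:3]).round(2).tolist(),P["fx"])
# pipe: scene flanges holes approx
P=vision.camera_params("scene")
print("bores",ray(P,(490,314),.075))
E
```

```text
scene (array([0.55989629, 0.24126218]), np.float32(-68.123215), np.float32(0.113241225))
side (array([0.54527861, 0.23375285]), np.float32(81.4479), np.float32(0.13204473))
[-0.141  0.082 -0.   ] [[0.0, -0.31, 0.95], [-0.0, -0.95, -0.31], [1.0, 0.0, -0.0]] 376.892723265553
bores [0.637905   0.26803218 0.075     ]
```

```bash
python3 -m handwheel '[[0,0,2,0,0,0],[2.1,-3,0.3,0,0,-3.7],[2.1,-3,0.3,0,0,-3.7],[2.1,-3,0.3,0,0,-3.7],[2.1,-3,0.3,0,0,-3.7],[2.1,-3,0.3,0,0,-3.7],[2.1,-3,0.3,0,0,-3.7],[2.1,-3,0.3,0,0,-3.7],[2.1,-3,0.3,0,0,-3.7],[2.1,-3,0.3,0,0,-3.7],[2.1,-3,0.3,0,0,-3.7],[2.1,-3,0.3,0,0,-3.7],[2.1,-3,0.3,0,0,-3.7],[0,0,0,0,0,0],[0,0,0,0,0,0]]' 100 40
python3 - <<'E'
from h import *
P=vision.camera_params("wrist");im=vision.read_camera("wrist");cv2.imwrite("pics/w1.png",im)
s=manip.get_state();z=s["ee_rot"][:,2];print(s["tool_pos"],np.degrees(np.arctan2(z[1],z[0])))
uv=proj(P,np.array([.555,.24,.155]));print(uv)
for zz in(.155,.162):print(bar(P,im,uv,zz))
E
```

```text
t: 1.35
tool_pos: [0.5583, 0.2402, 0.2868]
ee_rot: [[-0.001, -0.317, 0.948], [0.0, 0.948, 0.317], [-1.0, 0.0, -0.001]]
force: [0.1, 0.6, -0.3]
opening: 0.0852
[0.55752344 0.24133222 0.28669736] 18.616487182373223
(np.float64(321.37322197720863), np.float64(231.84785094872177))
(array([0.55220389, 0.24529666]), np.float32(-73.59837), np.float32(0.10168887))
(array([0.55167687, 0.24714366]), np.float32(-73.598366), np.float32(0.09908296))
```

View pics/w1.png

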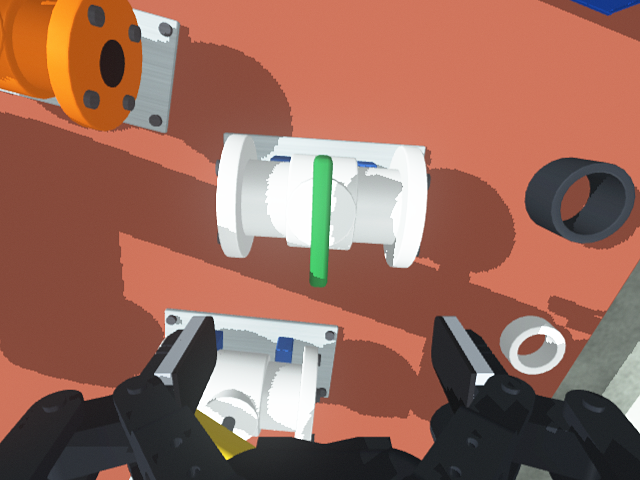

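The wrist view shows the green bar from (322,155) to (318,282), square across its white pipe and mid-way between the flanges. Its centre is about (0.552, 0.246), with the bar at 106.4° and the tool jaws at 18.6°. I'll descend and grip.

```bash
python3 -m handwheel '[[-0.3,0.2,-2,0,0,-1.1],[-0.3,0.2,-2,0,0,-1.1],[0,0,-2,0,0,0],[0,0,-2,0,0,0],[0,0,-2,0,0,0],[0,0,-2,0,0,0],[0,0,-2,0,0,0],[0,0,-1.3,0,0,0],[0,0,0,0,0,0],[0,0,0,0,0,0]]' 100 70 && python3 -m handwheel '[[0,0,0,0,0,0],[0,0,0,0,0,0],[0,0,0,0,0,0],[0,0,0,0,0,0],[0,0,0,0,0,0],[0,0,0,0,0,0],[0,0,0,0,0,0],[0,0,0,0,0,0],[0,0,0,0,0,0],[0,0,0,0,0,0]]' 0 70
python3 - <<'E'
from h import *
cv2.imwrite("pics/w2.png",vision.read_camera("wrist"));print(manip.get_state())
E
```

```text
t: 2.23
tool_pos: [0.5506, 0.2466, 0.1336]
ee_rot: [[-0.002, -0.285, 0.958], [-0.0, 0.958, 0.285], [-1.0, 0.0, -0.002]]
force: [0.6, 0.5, 0.2]
opening: 0.0855
t: 3.07
tool_pos: [0.5533, 0.2463, 0.1353]
ee_rot: [[0.005, -0.283, 0.959], [0.002, 0.959, 0.283], [-1.0, 0.0, 0.005]]
force: [5.0, 1.4, -0.6]
opening: 0.0129
{'t': 3.1167, 'joint_pos': array([ 2.51353044e-01,  2.28306032e-01,  1.83173524e+00,  4.62996885e-04,
        1.07665319e+00, -3.62561418e-02]), 'qd': array([-0.0001547 , -0.00025706,  0.00036954,  0.00023781,  0.0014095 ,
       -0.00077559]), 'tau': array([ 2.76159542e-02, -3.59050548e+01, -2.46448839e+01, -1.36159211e-01,
        9.20874719e-01,  1.80756091e-02]), 'tool_pos': array([0.55325733, 0.24634583, 0.13527247]), 'ee_rot': array([[ 4.64291242e-03, -2.83451344e-01,  9.58975380e-01],
       [ 1.61305920e-03,  9.58986591e-01,  2.83446849e-01],
       [-9.99987921e-01,  2.30865168e-04,  4.90971456e-03]]), 'force': array([ 4.05165488,  1.84450285, -1.2854896 ]), 'torque': array([ 0.25625876, -0.55473653,  0.0382909 ]), 'opening': 0.01293918063384417}
```

View pics/w2.png

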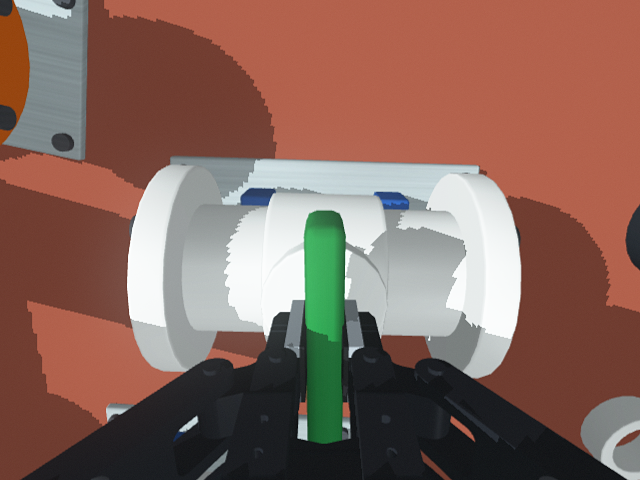

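The bar is gripped near its middle (opening 12.9 mm, low forces). Next is the break-loose twist.

```bash
python3 -m handwheel '[[0.2,0,0,0,0,0],[0,0,0,0,0,5],[0,0,0,0,0,5],[0,0,0,0,0,5],[0,0,0,0,0,5],[0,0,0,0,0,5],[0,0,0,0,0,5],[0,0,0,0,0,5],[0,0,0,0,0,0],[0,0,0,0,0,0]]'
python3 - <<'E'
from h import *
s=manip.get_state();z=s["ee_rot"][:,2];print(s["tool_pos"],np.degrees(np.arctan2(z[1],z[0])),s["force"],s["torque"],s["opening"])
E
```

```text
t: 3.95
tool_pos: [0.5525, 0.2457, 0.1352]
ee_rot: [[-0.003, -0.783, 0.622], [-0.001, 0.622, 0.783], [-1.0, 0.002, -0.003]]
force: [-4.4, -0.5, 5.6]
opening: 0.0126
[0.55248598 0.24573438 0.13521556] 51.52367561218238 [-4.37306969 -0.46620923  5.5874936 ] [-0.17652899  0.65520473  0.05222154] 0.012581887198913896
```

```bash
python3 -m handwheel '[[0,0,0,0,0,5],[0,0,0,0,0,5],[0,0,0,0,0,5],[0,0,0,0,0,5],[0,0,0,0,0,5],[0,0,0,0,0,5],[0,0,0,0,0,5],[0,0,0,0,0,5],[0,0,0,0,0,5],[0,0,0,0,0,4],[0,0,0,0,0,3],[0,0,0,0,0,0],[0,0,0,0,0,0],[0,0,0,0,0,0]]'
python3 - <<'E'
from h import *
s=manip.get_state();z=s["ee_rot"][:,2];print(s["tool_pos"],np.degrees(np.arctan2(z[1],z[0])),s["force"],s["torque"],s["opening"])
cv2.imwrite("pics/w3.png",vision.read_camera("wrist"))
E
```

```text
t: 5.12
tool_pos: [0.5522, 0.2442, 0.1352]
ee_rot: [[-0.005, -0.972, -0.234], [-0.004, -0.234, 0.972], [-1.0, 0.006, -0.003]]
force: [-5.9, -5.1, 7.2]
opening: 0.0127
[0.55222086 0.24419874 0.1352231 ] 103.53751727597604 [-5.94740724 -5.12540604  7.24667765] [-0.80059266  0.7466903   0.02094981] 0.01272121513347162
```

View pics/w3.png

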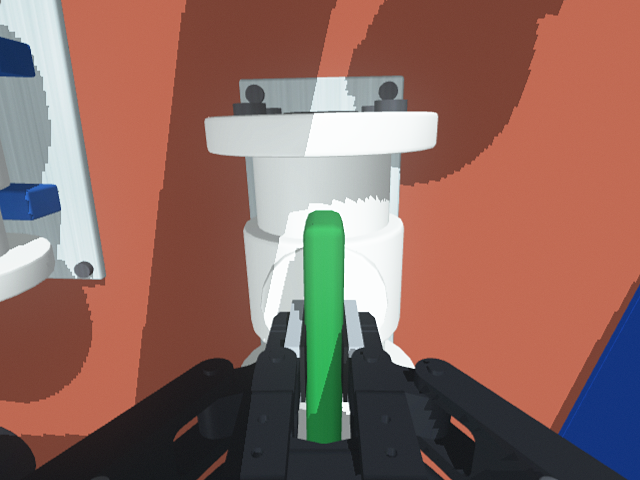

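The handle is in line with the pipe, turned about 87°. I'll release, lift and verify.

```bash
python3 -m handwheel '[[0,0,0,0,0,0],[0,0,0,0,0,0],[0,0,0,0,0,0],[0,0,0,0,0,0],[0,0,0,0,0,0],[0,0,0,0,0,0],[0,0,0,0,0,0],[0,0,2,0,0,0],[0,0,2,0,0,0],[0,0,3,0,0,0],[0,0,3,0,0,0],[0,0,3,0,0,0],[0,0,2,0,0,0],[0,0,0,0,0,0],[0,0,0,0,0,0],[0,0,0,0,0,0]]' 100
python3 - <<'E'
from h import *
P=vision.camera_params("wrist");im=vision.read_camera("wrist");cv2.imwrite("pics/w4.png",im)
uv=proj(P,np.array([.552,.246,.162]));print(uv,bar(P,im,uv,.162))
P=vision.camera_params("scene");im2=vision.read_camera("scene");a=cv2.imread("pics/scene0.png")
cv2.imwrite("pics/s4.png",im2)
for c,p,lo,hi in(("b",(197,301),95,130),("y",(338,272),22,36)):print(c,bar(P,a,p,.155,lo,hi),bar(P,im2,p,.155,lo,hi))
E
```

```text
t: 6.5
tool_pos: [0.5529, 0.2457, 0.2828]
ee_rot: [[-0.002, -0.972, -0.233], [-0.001, -0.233, 0.972], [-1.0, 0.002, -0.0]]
force: [1.0, -0.8, -1.0]
opening: 0.0855
(np.float64(323.37167142675446), np.float64(237.26138955986895)) (array([0.5499711 , 0.24444437]), np.float32(13.417306), np.float32(0.09894979))
b (array([ 0.54423869, -0.23810954]), np.float32(-46.82928), np.float32(0.10642195)) (array([ 0.54425257, -0.23809224]), np.float32(-46.47965), np.float32(0.106533796))
y (array([0.53788888, 0.00651451]), np.float32(-20.346504), np.float32(0.11550489)) (array([0.53788888, 0.00651454]), np.float32(-18.459301), np.float32(0.11516297))
```

View pics/w4.png

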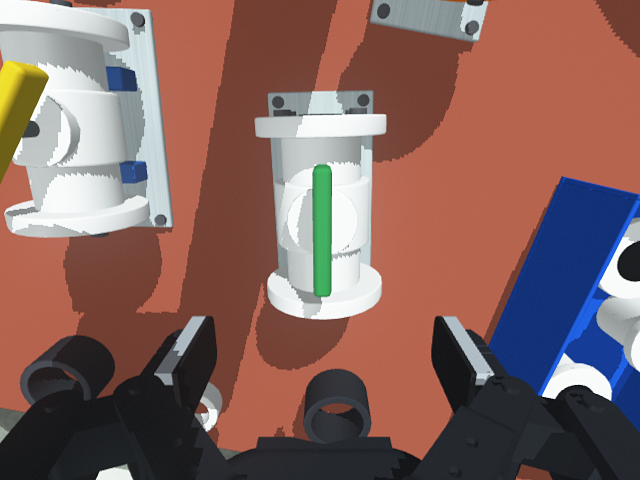

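View pics/s4.png

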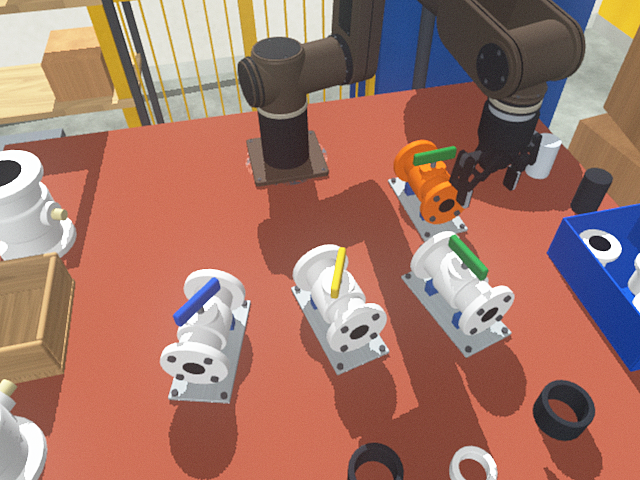

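Both views show the green handle in line with its pipe (wrist view: (322,165) to (321,296)), the gripper clear above it, and the blue and yellow handles unchanged.

```bash
python3 -c "
from bench import manip
print(manip.job_done())"
```

```text
the job is handed in; nothing more can be done
None
```

The green valve is open and the job is handed in. I gripped the green handle on the white valve at mid-length and twisted it 35° anticlockwise to break it loose. I then turned it on to about 87°, let go and lifted clear, at about 6.5 s.

- **Green handle:** the wrist camera shows the bar at 13.4° against 106.4° at the start, so it turned about 87°. It looks in line with its pipe, and the 15° tolerance covers the small shortfall.
- **Forces:** the wrist readings I took during the turn were about 5–10 N, well under the limit. At the end the gripper was about 12 cm above the handle with roughly no load.
- **Blue and yellow handles:** their centres did not shift in the scene camera. The fitted directions differ by 0.3° (blue) and 1.9° (yellow). I take that as contour noise, since nothing came near them.
- **Disagreement:** the first scene and side estimates of the green bar's direction (112° and 81°) did not agree, because its side faces showed. I used the closer wrist view instead.

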